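# Right the fallen oil bottle in the sewing bin

## Task

The sewing-machine oil bottle has slumped over in the deep plywood bin, and the button tray bridging the bin stops it from being stood up. First lift the tray off and set it down gently and flat on the middle of the cork mat, then tip the bottle upright inside the bin so that it stands free on its foot on the bin's floor, without dropping it and never lifting its foot above the bin's rim. Leave the other things on the table and in the bin where they are.

Things in the scene. Friction and masses are not known exactly. Their poses are not given: they have to be found in the camera images.
- bin: Deep open-topped plywood bin, fixed to the table. Outside 156 x 156 x 82 high, walls 8 thick, floor 8 thick: inside 140 x 140 x 74 deep. Origin at the centre of its underside, z up. It stands left or right of the middle, turned up to 0.35 rad; its +x end is the far one from the robot.
- tray: Loose shallow wooden button tray, 66 (x) x 180 (y), walls 30 high and 6 thick, 0.25 to 0.4 kg; its buttons are fixed in it. It starts across the bin's side rims (underside 82 above the table) over the bin's -x half, above the bottle's foot. An arched carrying bar spans it along y. Origin at the centre of its underside, z up.
- tray_bar (a point): Middle of the tray's carrying bar, 79 above the tray's underside, over its centre. The bar is wooden, 12 wide (tray x), 14 high, 160 long along tray y, with free space under it; the tray's walls end 42 below its underside. Grip it from above, closing along tray x.
- oil_bottle: Loose slim square-bodied plastic oil bottle, 174 long, 0.1 to 0.19 kg. Origin at the centre of its flat foot (44 x 44), x axis from foot to cap. Body 44 x 44 to 132, then shoulder, neck, cap. It starts leaning in the bin's x direction about 0.6 rad above level: lower foot edge on the bin floor, foot near the -x wall, body on the +x rim, cap sticking out over it. Upright: its x axis points up.
- cap (a point): Point in the cap, on the axis 162 from the foot. The cap is a cylinder 24 diameter from 148 to 174; neck 20 diameter from 144. About 117 above the table at the start, clear on all sides. Gripped firmly across (along the bottle's y) it does not turn in the fingers: the bottle tips with the hand. Turned about its lower foot edge alone, the foot would hit the -x wall.
- mat: Flat cork mat, 140 (x) x 210 (y) x 6 thick, fixed to the table, on the other side from the bin. Origin at the centre of its underside.
- small_spool: Bystander: loose wooden thread spool 28 diameter x 36 high, standing in the bin's corner at the -x, +y end, beside the bottle's foot. Origin at the centre of its underside.
- tall_spool: Bystander: loose thread spool, 44 diameter x 60 high, standing on the table. Origin under its centre.
- wide_spool: Bystander: loose thread spool, 52 diameter x 40 high, standing on the table. Origin under its centre.
- thimble: Bystander: loose steel thimble, 21 diameter x 24 high, on the table between bin and mat. Origin under its centre.
- tape_measure: Bystander: loose round tape-measure case, 54 diameter x 18 high, flat on the table. Origin under its centre.
- scissors: Bystander: loose scissors lying flat, about 155 long and 60 wide, 8 high. Origin near the pivot, blades to its +x.
- button_jar: Bystander: loose glass jar with steel lid, 64 diameter x 75 high. Origin under its centre.
Mind the look-alikes: they are no part of the job. Of the things like the tray, leave any that is white; of the rest the larger one is meant. Leave any blue look-alike of the bin alone.

How it is judged:
On the way, in this order (a step that is already met when the one before it is completed fails the run):
1. the tray lies flat on the middle of the mat, let go (horizontal distance between tray and mat below 0.045 m and z of tray in the frame of mat between 0.002 and 0.01 m and angle between tray's own z axis and vertical below 0.06 rad and contact force between each of the arm, the fingers and tray below 0.1 N and linear speed of tray below 0.02 m/s and angular speed of tray below 0.2 rad/s), for 0.2 s.
2. the bottle stands upright on the bin's floor (angle between oil_bottle's own x axis and vertical below 0.1 rad and z of oil_bottle in the frame of bin below 0.013 m and x of oil_bottle in the frame of bin between -0.07 and 0.07 m and y of oil_bottle in the frame of bin between -0.07 and 0.07 m), for 0.2 s.
At the end, for the whole second after the job is handed in: The tray rests flat on the mat (within 3 degrees), its centre within 45 mm of the mat's centre; the bottle stands at rest on the bin's floor inside the bin, upright within 6 degrees, cap up (all of step 2 and horizontal distance between tray and mat below 0.045 m and z of tray in the frame of mat between 0.002 and 0.01 m and angle between tray's own z axis and vertical below 0.06 rad and linear speed of each of tray, oil_bottle below 0.02 m/s and angular speed of each of tray, oil_bottle below 0.2 rad/s); the robot touches nothing.
It fails at once if the tray or the bottle is dropped (falls freely from more than about 20 mm) ((contact force between the fingers and tray below 0.1 N and linear speed of tray above 0.6 m/s) or (contact force between the fingers and oil_bottle below 0.1 N and linear speed of oil_bottle above 0.6 m/s)).
It fails at once if the bottle's foot is lifted over the bin's rim (z of oil_bottle in the frame of bin above 0.082 m).
It fails at once if a bystander is moved by more than 30 mm (distance of any of small_spool, tall_spool, wide_spool, thimble, tape_measure, scissors, button_jar from where it was at the start of the episode above 0.03 m).
It also fails if it takes over 64 s, if anything falls off the work surface, if the arm or the gripper's body presses on something with over 40 N, if the wrist force passes 120 N, or if a joint passes its speed limit or range.

## Robot

A 6-joint arm with a two-finger parallel gripper is mounted at the origin on the work surface. World frame = base frame: x ahead of the robot, y to its left, z up, the work surface at z = 0. Lengths are in m, angles in rad, forces in N, time in s.
With the tool pointing down it reaches from about 0.35 to 0.775 m from the base axis. Payload 7.3 kg.
Tool frame: the origin (TCP) lies at the very end of the fingers, on their centre line; the grasp point (between the pads) lies 19 mm behind it (robot.tcp_to_grasp is the z of the grasp point in the tool frame, in m); z points along the fingers, y is the line along which they close (so a half turn about z gives the same grasp; the last joint's range is limited). The gripper opens to 92 mm and grips with 3 to 60 N. Pads are 19 mm wide; open, the fingers measure 130 mm over their backs; the gripper's body (75 mm by 190 mm) begins 47 mm behind the grasp point.
Start: joints at [-1.339, 0.342, 1.524, -0, 1.275, -0.146], TCP at [0.194, -0.488, 0.227] pointing down, gripper open.
Joint ranges: [-2.53, 2.53], [-0.77, 2.02], [0.04, 2.7], [-1, 4.14], [0.28, 2.66], [-3.11, 3.11]. Speed limits (rad/s): [2.57, 2.57, 3.14, 3.14, 3.14, 3.14].

## Interface

Orientations are given as [roll, pitch, yaw] about the fixed x, y, z axes, in that order (R = Rz(yaw) Ry(pitch) Rx(roll)).
In Python, from cell import monitor, read_camera, get_calibration, job, robot gives the robot as it stands. The module is installed in compiled form; this text tells all that it offers.
- The arm moves only by the tool send_rows, never from a script. Its argument "targets" is a list of rows, each an object with "translation": the shift along the tool's x, y, z in cm, a list of three; "spin": the turn about the tool's z in degrees; "jaw": the opening, from 0 (shut) to 1 (fully open). A call has exactly 5 rows; each row is the pose to reach, as a shift and turn from the pose commanded when the call began, along the tool's axes at that moment; what a row does not reach only later rows make up. A row lasts 1/10 s, in which the tool goes at most 50 mm and 8.59 degrees, less where a joint would pass 70% of its speed; a pose out of reach is approached as far as the arm can. A call with a gripper value outside its range is refused whole. The fingers move at their own pace and stop on an object; "force" is the grip in N (left out, the last holds). Time passes only in rows, so rows that repeat a pose let the fingers close, or fill a call up. It gives the time, the measured TCP pose, the force, the opening and the grip force at its end, in the units of the state.
- monitor.observe(): the state, without advancing time (a new reading comes with each control period).
- read_camera(name): name is "side" or "top"; returns (picture, depth): 384x512x3 uint8, red, green, blue; 384x512 float32, m along the optical axis (not along the pixel's ray), 0 where there is no reading.
- get_calibration(name): a dict with "intrinsics" (3x3 intrinsics, pixels), "origin" and "orientation" of the camera in the world. Camera axes: x right, y up, looking along -z (the intrinsics and any distortion apply to the point x, -y, -z); pixel columns grow to the right and rows downward; lengths in m; the calibration is good to about 2 mm. A picture is of the moment at which its call begins. get_calibration takes no time and is no camera call.
- job.hand_in(): hands the job in; it is judged then, once.
The state is a dict: "time": time; "qpos": joint angles; "qvel": joint speeds; "joint_efforts": joint torques, N m; "tool_pos": TCP position; "tool_rot": TCP orientation; "contact_force": force on the tool from outside, world axes, zero at the start; "torque": the same for the moment, N m; "opening": finger opening in m; "grip_force": force on a finger pad.
Only numpy, scipy, OpenCV 4.12 (cv2) and the standard library are available. Lean on these libraries where they do the work, as an engineer would, in place of code of your own. Each camera call takes 0.05 s, during which the arm holds its last target. There are 200 camera calls.

## Working session

There is one attempt and no reset: what is moved stays moved. The work goes in short steps, Python scripts to look and compute and a tool call to move; the robot and the scene stay as the last step left them, time stands still between calls to the robot, and variables do not carry over. Pictures are saved under pics/ and viewed, at most 11 in all, crops included, and the job is handed in when it is done.

Besides the shell and the picture viewer there is one more tool, called after ">>>" by a JSON object that holds its "method" and its "body". send_rows: Moves the arm, as the interface text tells. Its arguments: {"type":"object","properties":{"targets":{"type":"array"},"force":{"type":"number"}},"required":["targets"]}

```bash
mkdir -p pics; cat > h.py <<'E'
import numpy as np, cv2
from cell import monitor, read_camera, get_calibration, job, robot
from scipy.spatial.transform import Rotation as R
def cal(n):
    c=get_calibration(n); K=np.array(c["intrinsics"]); o=np.array(c["origin"]); q=np.array(c["orientation"])
    M=q if q.shape==(3,3) else (R.from_euler('xyz',q).as_matrix() if q.size==3 else None)
    return K,o,M,c
def cloud(n,d):
    K,o,M,_=cal(n); v,u=np.mgrid[:d.shape[0],:d.shape[1]]
    p=np.stack([(u-K[0,2])/K[0,0]*d,-(v-K[1,2])/K[1,1]*d,-d],-1)
    return p@M.T+o
def ray(n,u,v,z):
    K,o,M,_=cal(n); r=M@np.array([(u-K[0,2])/K[0,0],-(v-K[1,2])/K[1,1],-1]); return o+r*(z-o[2])/r[2]
E
python3 - <<'E'
from h import *
for n in("side","top"):
    im,d=read_camera(n); cv2.imwrite(f"pics/{n}0.png",im[...,::-1]); np.savez(f"{n}0.npz",im=im,d=d)
    print(n,get_calibration(n), (d>0).mean())
s=monitor.observe();print({k:np.round(v,3) for k,v in s.items()})
E
```

```text
side {'intrinsics': array([[445.72399187,   0.        , 254.13245926],
       [  0.        , 445.72399187, 193.48048254],
       [  0.        ,   0.        ,   1.        ]]), 'origin': array([ 0.25013135, -0.82456979,  1.08800361]), 'orientation': array([ 0.74208404, -0.01940393, -0.2857441 ])} 0.9960479736328125
top {'intrinsics': array([[370.20442243,   0.        , 257.03529944],
       [  0.        , 370.20442243, 194.04855771],
       [  0.        ,   0.        ,   1.        ]]), 'origin': array([0.40446042, 0.01411114, 1.47511898]), 'orientation': array([ 6.00381406e-02, -1.84401656e-04, -1.59831994e+00])} 0.996002197265625
{'time': np.float64(0.1), 'qpos': array([-1.339,  0.343,  1.525, -0.   ,  1.275, -0.146]), 'qvel': array([ 0.002,  0.001, -0.003,  0.   , -0.   ,  0.001]), 'joint_efforts': array([ 2.0000e-03, -4.3200e+01, -2.4469e+01,  7.2000e-02,  5.3000e-02,
       -0.0000e+00]), 'tool_pos': array([ 0.194, -0.488,  0.226]), 'tool_rot': array([-3.14 , -0.   ,  0.378]), 'contact_force': array([0.876, 0.458, 0.165]), 'torque': array([0.035, 0.057, 0.033]), 'grip_force': np.float64(0.0), 'opening': np.float64(0.092)}
```

View pics/top0.png

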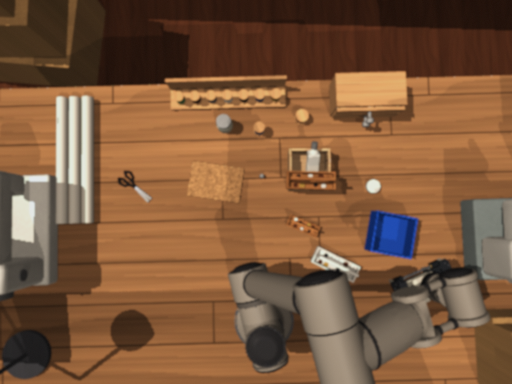

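View pics/side0.png

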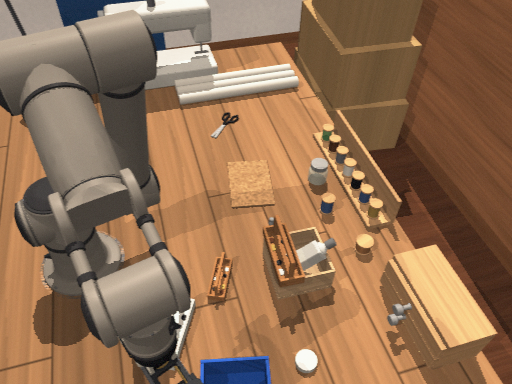

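The top view shows the bin at about (313,170) with the tray on it at (313,181). The mat is at (215,182), the smaller look-alike tray at (303,225), the white one at (336,262) and the blue bin at (392,234). The side view shows the bar at about (285,250) and the cap at (330,243).

```bash
python3 - <<'E'
from h import *
def rect(P): 
    (c,s,a)=cv2.minAreaRect((P[:,:2]*1000).astype(np.float32)); return np.round(c,1),np.round(s,1),round(a,1)
for n in("top","side"):
    f=np.load(n+"0.npz"); im,d=f["im"],f["d"]; P=cloud(n,d)
    t=ray("top",313,172,.08); m=ray("top",215,182,.006)
    hsv=cv2.cvtColor(im,cv2.COLOR_RGB2HSV)
    near=(np.hypot(P[...,0]-t[0],P[...,1]-t[1])<.16)
    print(n,t,m)
    h=np.histogram(P[near][:,2],bins=np.arange(-.01,.2,.01)); print(h[0])
    bar=near&(P[...,2]>.150); Q=P[bar]; print("bar",len(Q),rect(Q),np.percentile(Q[:,2],[5,50,95]))
    b=near&(P[...,2]>.074)&(P[...,2]<.090); Q=P[b]; print("rim",len(Q),rect(Q))
    q=near&(P[...,2]>.06)&(hsv[...,1]<70)&(P[...,2]<.16);Q=P[q]
    print("bottle",len(Q),rect(Q),Q[:,2].min(),Q[:,2].max())
    mm=(np.hypot(P[...,0]-m[0],P[...,1]-m[1])<.17)&(P[...,2]<.03); mp=P[mm]; hm=hsv[mm]
    print("mat z>3.5mm",rect(mp[mp[:,2]>.0035]) , np.percentile(mp[:,2],[10,50,90]))
    # enlarge
    vv,uu=np.where(near); r=im[vv.min():vv.max(),uu.min():uu.max()]; print(vv.min(),uu.min())
    cv2.imwrite(f"pics/z_{n}.png",cv2.resize(r,None,fx=5,fy=5,interpolation=2)[...,::-1][:600,:800])
a=[cv2.resize(cv2.imread(f"pics/z_{n}.png"),(400,400)) for n in("top","side")]
cv2.imwrite("pics/z.png",np.hstack(a))
E
```

```text
top [ 0.56611013 -0.20272614  0.08      ] [0.54539597 0.17746155 0.006     ]
[1667 1644   81   33   20   51   33   32   94  477  225  142  256   41
   11    0    7  132   24    0]
bar 163 (array([ 532.4, -189.5]), array([158.5,  12.8]), 87.0) [0.16073393 0.16652907 0.17119612]
rim 543 (array([ 577.6, -193.9]), array([176.1, 156.8]), 87.0)
bottle 321 (array([ 586.5, -204.3]), array([169.6,  55. ]), 10.8) 0.06800538929599331 0.13373722348815176
mat z>3.5mm (array([547.8, 178.2]), array([331.1, 322.7]), 19.0) [-0.00427375  0.00080223  0.00687072]
135 271
side [ 0.56611013 -0.20272614  0.08      ] [0.54539597 0.17746155 0.006     ]
[1683 3386  204  188  191  206  209  216  201  754  516  344  526   88
   39   19   24  221   51    0]
bar 296 (array([ 536.2, -190.2]), array([159.4,  12.8]), 87.3) [0.15697815 0.1679487  0.17127486]
rim 884 (array([ 582.7, -194.2]), array([177.2, 159.1]), 87.1)
bottle 684 (array([ 587.5, -225.3]), array([117.1, 147.4]), 65.2) 0.060773479055101554 0.13631670905759896
mat z>3.5mm (array([547.7, 178.7]), array([333.5, 329.2]), 57.3) [-0.00147243  0.00240038  0.00833746]
215 236
```

View pics/z.png

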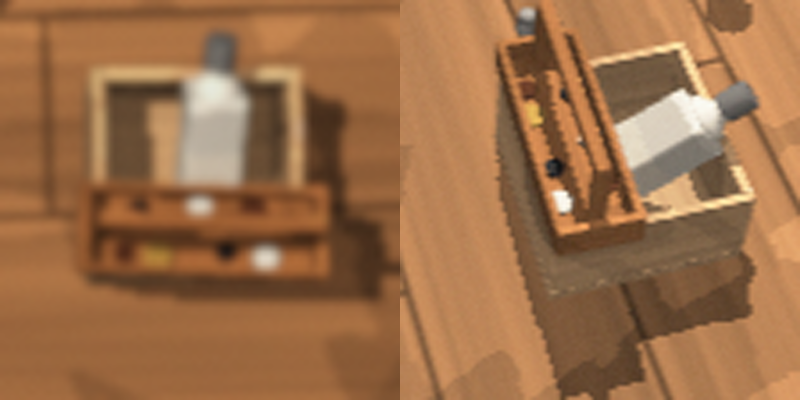

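The enlarged crops show the tray's bar running along y near (0.534,-0.190). Its top is at z≈0.168, and the cap sticks out at the +x end. I'll move toward the tray now.

>>> {"method": "send_rows", "body": {"targets": [{"translation": [4.2,-1.5,0],"spin": -8,"jaw": 1},{"translation": [8.4,-3,0],"spin": -16,"jaw": 1},{"translation": [12.6,-4.5,0],"spin": -24,"jaw": 1},{"translation": [16.8,-6,0],"spin": -32,"jaw": 1},{"translation": [21,-7.5,0],"spin": -40,"jaw": 1}]}}

```text
time: 0.6
tool_pos: [0.3622, -0.3393, 0.2265]
tool_rot: [-3.141, -0.0, 1.081]
contact_force: [0.1, -0.3, 1.2]
opening: 0.092
grip_force: 0.0
```

```bash
cat >> h.py <<'E'
def go(p,yaw):
    s=monitor.observe(); M=R.from_euler('xyz',s["tool_rot"]).as_matrix()
    print("now",np.round(s["tool_pos"],4),np.round(np.degrees(s["tool_rot"]),2),"d_cm",np.round(100*M.T@(np.array(p)-s["tool_pos"]),2),
     "spin",round((np.degrees(s["tool_rot"][2])-yaw+180)%360-180,2),"q",np.round(s["qpos"],2),"F",np.round(s["contact_force"],2),"open",round(float(s["opening"]),4),"grip",round(float(s["grip_force"]),1),"t",round(float(s["time"]),2))
E
python3 - <<'E'
from h import *
go([.534,-.190,.20],87)
def mask(n):
    im=np.load(n+"0.npz")["im"]; h=cv2.cvtColor(im,cv2.COLOR_RGB2HSV)
    return im,h
for n,(u,v) in (("top",(215,182)),("side",(250,184))):
    im,h=mask(n); patch=h[v-8:v+8,u-8:u+8].reshape(-1,3); print(n,patch.mean(0),patch.std(0))
    g=cv2.GaussianBlur(im,(0,0),1.5); lab=cv2.cvtColor(g,cv2.COLOR_RGB2LAB).astype(float)
    ref=np.median(lab[v-10:v+10,u-10:u+10].reshape(-1,3),0)
    m=(np.linalg.norm(lab-ref,axis=2)<16).astype(np.uint8); m=cv2.morphologyEx(m,cv2.MORPH_CLOSE,np.ones((5,5)));m=cv2.morphologyEx(m,cv2.MORPH_OPEN,np.ones((9,9)))
    k,l,st,ce=cv2.connectedComponentsWithStats(m); i=l[v,u]; ys,xs=np.where(l==i)
    Q=np.array([ray(n,a,b,.006) for a,b in zip(xs,ys)]); print(st[i],cv2.minAreaRect((Q[:,:2]*1000).astype(np.float32)),Q.mean(0))
# bin rim on light colour edges, excluding tray; and bottle axis
for n in("top","side"):
    f=np.load(n+"0.npz"); P=cloud(n,f["d"]); 
    q=(P[...,2]>.078)&(P[...,2]<.088)&(P[...,0]>.575)&(P[...,0]<.69)&(abs(P[...,1]+.19)<.1)
    h=cv2.cvtColor(f["im"],cv2.COLOR_RGB2HSV); q&=(h[...,1]>70); Q=P[q]; print("rim",n,cv2.minAreaRect((Q[:,:2]*1000).astype(np.float32)),len(Q))
    c=(h[...,2]<140)&(h[...,1]<90)&(P[...,2]>.095)&(P[...,2]<.145)&(P[...,0]>.61)&(P[...,0]<.70)&(abs(P[...,1]+.2)<.05)
    Q=P[c]; print("cap",len(Q),Q.mean(0),Q.min(0),Q.max(0))
    c=(h[...,1]<60)&(h[...,2]>110)&(P[...,2]>.04)&(P[...,2]<.14)&(P[...,0]>.56)&(P[...,0]<.70)&(abs(P[...,1]+.2)<.05)
    Q=P[c]; 
    for x in np.arange(.56,.68,.015):
        S=Q[abs(Q[:,0]-x)<.0075]
        if len(S)>3: print("  x",round(x,3),"y",np.round([S[:,1].min(),S[:,1].max()],4),"z",np.round([S[:,2].min(),S[:,2].max()],4))
E
```

```text
now [ 0.3622 -0.3393  0.2265] [-1.7998e+02 -1.0000e-02  6.1960e+01] d_cm [21.26  8.15  2.65] spin -25.04 q [-0.91  0.29  1.6  -0.    1.25 -0.42] F [ 0.15 -0.26  1.15] open 0.092 grip 0.0 t 0.6
top [ 14.26171875 147.4453125  196.58203125] [0.4395703  1.10967756 7.38565897]Traceback (most recent call last):
  File "<stdin>", line 12, in <module>
  File "h.py", line 13, in ray
    K,o,M,_=cal(n); r=M@np.array([(u-K[0,2])/K[0,0],-(v-K[1,2])/K[1,1],-1]); return o+r*(z-o[2])/r[2]
            ~~~^^^
  File "h.py", line 5, in cal
    c=get_calibration(n); K=np.array(c["intrinsics"]); o=np.array(c["origin"]); q=np.array(c["orientation"])
ValueError: time passes only in moves, steps and waits
```

>>> {"method": "send_rows", "body": {"targets": [{"translation": [4.25,1.6,0],"spin": -5,"jaw": 1},{"translation": [8.5,3.25,0],"spin": -10,"jaw": 1},{"translation": [12.8,4.9,0],"spin": -15,"jaw": 1},{"translation": [17,6.5,0],"spin": -20,"jaw": 1},{"translation": [21.2,8.1,0],"spin": -25,"jaw": 1}]}}

```text
time: 1.1
tool_pos: [0.5342, -0.1911, 0.2264]
tool_rot: [-3.141, -0.0, 1.516]
contact_force: [-0.4, -0.9, 0.1]
opening: 0.092
grip_force: 0.0
```

```bash
sed -i 's/^import numpy.*/&\nimport functools/; s/^def cal(n)/@functools.lru_cache(None)\ndef cal(n)/' h.py
python3 - <<'E'
from h import *
go([.534,-.190,.142],87)
for n,(u,v) in (("top",(215,182)),("side",(250,184))):
    f=np.load(n+"0.npz"); im=f["im"]; P=cloud(n,f["d"])
    g=cv2.GaussianBlur(im,(0,0),1.5); lab=cv2.cvtColor(g,cv2.COLOR_RGB2LAB).astype(float)
    ref=np.median(lab[v-10:v+10,u-10:u+10].reshape(-1,3),0)
    m=(np.linalg.norm(lab-ref,axis=2)<16).astype(np.uint8); m=cv2.morphologyEx(m,cv2.MORPH_CLOSE,np.ones((5,5)));m=cv2.morphologyEx(m,cv2.MORPH_OPEN,np.ones((9,9)))
    k,l,st,ce=cv2.connectedComponentsWithStats(m); i=l[v,u]; ys,xs=np.where(l==i)
    Q=np.array([ray(n,a,b,.006) for a,b in zip(xs,ys)]); print("mat",st[i],cv2.minAreaRect((Q[:,:2]*1000).astype(np.float32)),Q.mean(0),np.median(P[l==i][:,2]))
for n in("top","side"):
    f=np.load(n+"0.npz"); P=cloud(n,f["d"]); 
    q=(P[...,2]>.078)&(P[...,2]<.088)&(P[...,0]>.575)&(P[...,0]<.69)&(abs(P[...,1]+.19)<.1)
    h=cv2.cvtColor(f["im"],cv2.COLOR_RGB2HSV); q&=(h[...,1]>70); Q=P[q]; print("rim",n,cv2.minAreaRect((Q[:,:2]*1000).astype(np.float32)),len(Q))
    c=(h[...,2]<140)&(h[...,1]<90)&(P[...,2]>.095)&(P[...,2]<.145)&(P[...,0]>.61)&(P[...,0]<.70)&(abs(P[...,1]+.2)<.05)
    Q=P[c]; print("cap",len(Q),Q.mean(0),Q.min(0),Q.max(0))
    c=(h[...,1]<60)&(h[...,2]>110)&(P[...,2]>.04)&(P[...,2]<.14)&(P[...,0]>.56)&(P[...,0]<.70)&(abs(P[...,1]+.2)<.05)
    Q=P[c]; 
    for x in np.arange(.56,.68,.015):
        S=Q[abs(Q[:,0]-x)<.0075]
        if len(S)>3: print("  x",round(x,3),"y",np.round([S[:,1].min(),S[:,1].max()],4),"z",np.round([S[:,2].min(),S[:,2].max()],4))
E
```

```text
now [ 0.5342 -0.1911  0.2264] [-1.7996e+02 -1.0000e-02  8.6860e+01] d_cm [ 0.11 -0.02  8.44] spin -0.14 q [-0.48  0.42  1.4  -0.    1.32 -0.42] F [-0.45 -0.87  0.08] open 0.092 grip 0.0 t 1.1
mat [ 104  142  130   57 3792] ((599.0925903320312, 362.72686767578125), (517.0454711914062, 224.7869110107422), 88.4253921508789) [0.62163215 0.31008982 0.006     ] 0.0007576375608240316
mat [ 228  103   77   97 3730] ((651.8615112304688, 339.158203125), (522.60888671875, 263.4991760253906), 75.89566040039062) [0.62007719 0.27598816 0.006     ] 0.003243529053897354
rim top ((613.8978271484375, -193.00343322753906), (153.28240966796875, 80.94622802734375), 88.47767639160156) 131
cap 41 [ 0.65674861 -0.20527712  0.12384763] [ 0.6182671  -0.2264963   0.10410972] [ 0.67298801 -0.19532293  0.13373722]
  x 0.575 y [-0.2208 -0.1803] z [0.0802 0.0989]
  x 0.59 y [-0.2207 -0.1805] z [0.0791 0.1041]
  x 0.605 y [-0.2226 -0.1814] z [0.0765 0.1143]
  x 0.62 y [-0.2218 -0.1817] z [0.0737 0.1214]
  x 0.635 y [-0.2233 -0.1827] z [0.0748 0.1199]
  x 0.65 y [-0.2116 -0.1855] z [0.0507 0.1266]
rim side ((619.3828735351562, -191.89022827148438), (159.16761779785156, 83.71159362792969), 87.97575378417969) 295
cap 108 [ 0.64930606 -0.21553386  0.11686718] [ 0.61110131 -0.22763333  0.09503945] [ 0.67623475 -0.19717721  0.13631671]
  x 0.575 y [-0.2242 -0.1798] z [0.0739 0.0909]
  x 0.59 y [-0.226  -0.1807] z [0.0496 0.0998]
  x 0.605 y [-0.2276 -0.1819] z [0.0566 0.1131]
  x 0.62 y [-0.2274 -0.1811] z [0.0668 0.1222]
  x 0.635 y [-0.2276 -0.181 ] z [0.0727 0.1217]
  x 0.65 y [-0.2267 -0.1946] z [0.0853 0.1294]
  x 0.665 y [-0.2122 -0.1972] z [0.1234 0.1363]
```

>>> {"method": "send_rows", "body": {"targets": [{"translation": [0.1,0,2.5],"spin": 0,"jaw": 1},{"translation": [0.1,0,5],"spin": 0,"jaw": 1},{"translation": [0.1,0,7],"spin": 0,"jaw": 1},{"translation": [0.1,0,8.4],"spin": 0,"jaw": 1},{"translation": [0.1,0,8.4],"spin": 0,"jaw": 1}]}}

```text
time: 1.6
tool_pos: [0.5319, -0.191, 0.1403]
tool_rot: [-3.137, -0.002, 1.512]
contact_force: [-0.8, -1.0, 0.1]
opening: 0.0921
grip_force: 0.0
```

>>> {"method": "send_rows", "body": {"targets": [{"translation": [0,0,0],"spin": 0,"jaw": 0.6},{"translation": [0,0,0],"spin": 0,"jaw": 0.3},{"translation": [0,0,0],"spin": 0,"jaw": 0},{"translation": [0,0,0],"spin": 0,"jaw": 0},{"translation": [0,0,0],"spin": 0,"jaw": 0}], "force": 35}}

```text
time: 2.1
tool_pos: [0.5334, -0.1918, 0.1432]
tool_rot: [3.141, 0.0, 1.512]
contact_force: [0.7, 0.1, -0.6]
opening: 0.0563
grip_force: 0.0
```

>>> {"method": "send_rows", "body": {"targets": [{"translation": [0,0,0],"spin": 0,"jaw": 0},{"translation": [0,0,0],"spin": 0,"jaw": 0},{"translation": [0,0,0],"spin": 0,"jaw": 0},{"translation": [0,0,0],"spin": 0,"jaw": 0},{"translation": [0,0,0],"spin": 0,"jaw": 0}]}}

```text
time: 2.6
tool_pos: [0.5332, -0.1917, 0.1427]
tool_rot: [3.142, 0.0, 1.512]
contact_force: [0.1, 0.3, -0.5]
opening: 0.0162
grip_force: 0.8
```

```bash
python3 - <<'E'
from h import *
print(ray("top",215.25,182,.006),ray("side",250,184,.006))
t=np.array([ray("top",*p,.006) for p in [(192,162),(243,168),(239,202),(187,196)]]);s=np.array([ray("side",*p,.006) for p in [(227,162),(268,160),(275,205),(230,208)]]);print(t.round(3),s.round(3))
go([.545,.177,.2],90)
E
```

```text
[0.54536859 0.17646613 0.006     ] [0.54876575 0.1666992  0.006     ]
[[0.628 0.268 0.006]
 [0.598 0.065 0.006]
 [0.463 0.084 0.006]
 [0.493 0.29  0.006]] [[0.5   0.291 0.006]
 [0.643 0.263 0.006]
 [0.601 0.055 0.006]
 [0.458 0.082 0.006]]
now [ 0.5332 -0.1917  0.1427] [180.     0.    86.65] d_cm [36.88 -0.98 -5.73] spin -3.35 q [-0.48  0.49  1.53 -0.    1.12 -0.42] F [ 0.13  0.34 -0.47] open 0.0162 grip 0.8 t 2.6
```

>>> {"method": "send_rows", "body": {"targets": [{"translation": [0,0,0],"spin": 0,"jaw": 0},{"translation": [0,0,0],"spin": 0,"jaw": 0},{"translation": [0,0,0],"spin": 0,"jaw": 0},{"translation": [0,0,-0.5],"spin": 0,"jaw": 0},{"translation": [0,0,-1],"spin": 0,"jaw": 0}]}}

```text
time: 3.1
tool_pos: [0.5327, -0.1915, 0.1525]
tool_rot: [-3.14, -0.001, 1.512]
contact_force: [-0.6, -0.2, -4.1]
opening: 0.0114
grip_force: 35.0
```

>>> {"method": "send_rows", "body": {"targets": [{"translation": [0,0,-1],"spin": 0,"jaw": 0},{"translation": [0,0,-2],"spin": 0,"jaw": 0},{"translation": [0,0,-3],"spin": 0,"jaw": 0},{"translation": [0,0,-4],"spin": 0,"jaw": 0},{"translation": [0,0,-4.5],"spin": 0,"jaw": 0}]}}

```text
time: 3.6
tool_pos: [0.5337, -0.1919, 0.1993]
tool_rot: [3.14, 0.001, 1.512]
contact_force: [0.7, -0.6, -3.9]
opening: 0.0119
grip_force: 35.0
```

```bash
python3 - <<'E'
from h import *
go([.548,.175,.195],80)
for n in("side","top"):
    im,d=read_camera(n); np.savez(f"{n}1.npz",im=im,d=d); cv2.imwrite(f"pics/{n}1.png",im[...,::-1])
E
```

```text
now [ 0.5337 -0.1919  0.1993] [1.7989e+02 5.0000e-02 8.6650e+01] d_cm [36.71 -0.71  0.39] spin 6.65 q [-0.48  0.44  1.45 -0.    1.25 -0.42] F [ 0.66 -0.59 -3.95] open 0.0119 grip 35.0 t 3.6
```

View pics/side1.png

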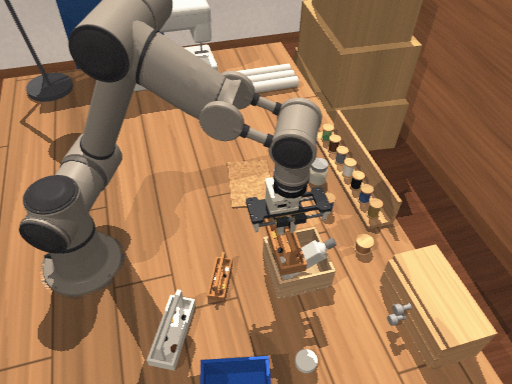

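The side view shows the tray lifted and level in the fingers at about (285,250). The bottle is still leaning, with its cap at (330,243). I'll carry the tray across to the mat.

>>> {"method": "send_rows", "body": {"targets": [{"translation": [2.5,0,0],"spin": 0.5,"jaw": 0},{"translation": [6,-0.1,0],"spin": 1.5,"jaw": 0},{"translation": [10,-0.2,0],"spin": 2.5,"jaw": 0},{"translation": [14,-0.3,0],"spin": 3,"jaw": 0},{"translation": [18,-0.35,0],"spin": 3.5,"jaw": 0}]}}

```text
time: 4.2
tool_pos: [0.5398, -0.0104, 0.1973]
tool_rot: [-3.141, 0.0, 1.45]
contact_force: [0.1, 0.0, -3.8]
opening: 0.0115
grip_force: 35.0
```

```bash
python3 -c "
from h import *
go([.548,.175,.195],80)"
```

```text
now [ 0.5398 -0.0104  0.1973] [-179.95    0.     83.1 ] d_cm [18.5  -1.41  0.23] spin 3.1 q [-0.16  0.39  1.53 -0.    1.22 -0.04] F [ 0.11  0.01 -3.81] open 0.0115 grip 35.0 t 4.2
```

>>> {"method": "send_rows", "body": {"targets": [{"translation": [4.5,-0.4,0],"spin": 1,"jaw": 0},{"translation": [9,-0.8,0],"spin": 2,"jaw": 0},{"translation": [13,-1.1,0],"spin": 2.5,"jaw": 0},{"translation": [16.5,-1.3,0],"spin": 3,"jaw": 0},{"translation": [18.5,-1.4,0],"spin": 3,"jaw": 0}]}}

```text
time: 4.7
tool_pos: [0.5478, 0.1764, 0.1971]
tool_rot: [-3.141, -0.0, 1.401]
contact_force: [-0.2, -0.6, -4.1]
opening: 0.0115
grip_force: 35.0
```

>>> {"method": "send_rows", "body": {"targets": [{"translation": [0,0,1],"spin": 0,"jaw": 0},{"translation": [0,0,3],"spin": 0,"jaw": 0},{"translation": [0,0,5.5],"spin": 0,"jaw": 0},{"translation": [0,0,8],"spin": 0,"jaw": 0},{"translation": [0,0,9.5],"spin": 0,"jaw": 0}]}}

```text
time: 5.2
tool_pos: [0.5469, 0.1724, 0.0999]
tool_rot: [-3.138, 0.002, 1.398]
contact_force: [-0.2, 0.7, -4.2]
opening: 0.0117
grip_force: 35.0
```

```bash
python3 - <<'E'
from h import *
go([.548,.175,.067],80)
for n in("side","top"):
    im,d=read_camera(n); np.savez(f"{n}2.npz",im=im,d=d); P=cloud(n,d)
    lab=cv2.cvtColor(im,cv2.COLOR_RGB2LAB)
    for c in [(.548,.175)]:
        q=(np.hypot(P[...,0]-c[0],P[...,1]-c[1])<.13)
        print(n,np.histogram(P[q][:,2],np.arange(-.01,.1,.01))[0])
im=np.load("side2.npz")["im"]; im2=np.load("top2.npz")["im"]
a=cv2.resize(im[110:260,190:340],(400,400),interpolation=2);b=cv2.resize(im2[130:230,170:270],(400,400),interpolation=2)
cv2.imwrite("pics/c2.png",np.hstack([a,b])[...,::-1])
E
```

```text
now [0.5469 0.1724 0.0999] [-1.7978e+02  1.1000e-01  8.0120e+01] d_cm [0.28 0.07 3.29] spin 0.12 q [ 0.17  0.56  1.55 -0.    1.04  0.34] F [-0.16  0.66 -4.2 ] open 0.0117 grip 35.0 t 5.2
side [ 486 1978  116    0    6  289  117  125  110    7]
top [337 543  27   0  14  98  13  62  12   2]
```

View pics/c2.png

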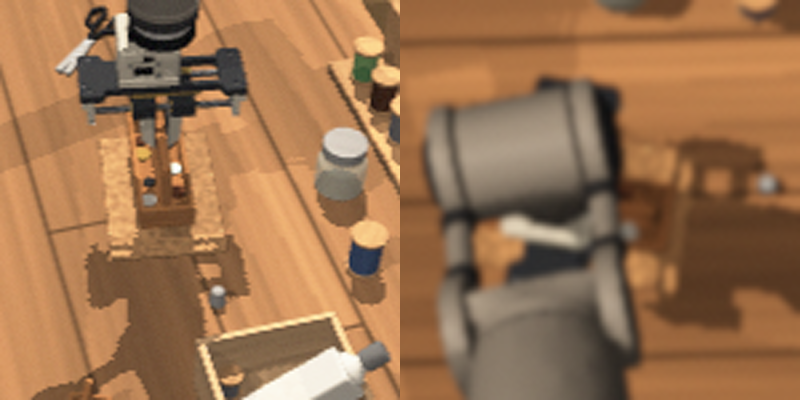

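The tray hangs centred over the mat, about 3 cm up. I'll lower it slowly and watch the force.

>>> {"method": "send_rows", "body": {"targets": [{"translation": [0.2,0,0.8],"spin": 0,"jaw": 0},{"translation": [0.2,0,1.6],"spin": 0,"jaw": 0},{"translation": [0.2,0,2.3],"spin": 0,"jaw": 0},{"translation": [0.2,0,2.7],"spin": 0,"jaw": 0},{"translation": [0.2,0,2.9],"spin": 0,"jaw": 0}]}}

```text
time: 5.8
tool_pos: [0.5486, 0.1755, 0.0733]
tool_rot: [-3.141, 0.0, 1.399]
contact_force: [-0.7, -0.2, -4.5]
opening: 0.0113
grip_force: 35.0
```

>>> {"method": "send_rows", "body": {"targets": [{"translation": [0,0,0.1],"spin": 0,"jaw": 0},{"translation": [0,0,0.15],"spin": 0,"jaw": 0},{"translation": [0,0,0.2],"spin": 0,"jaw": 0},{"translation": [0,0,0.25],"spin": 0,"jaw": 0},{"translation": [0,0,0.3],"spin": 0,"jaw": 0}]}}

```text
time: 6.3
tool_pos: [0.5489, 0.1755, 0.0708]
tool_rot: [3.141, -0.0, 1.399]
contact_force: [-0.3, 1.2, -3.5]
opening: 0.0113
grip_force: 35.0
```

>>> {"method": "send_rows", "body": {"targets": [{"translation": [0,0,0.1],"spin": 0,"jaw": 0},{"translation": [0,0,0.15],"spin": 0,"jaw": 0},{"translation": [0,0,0.2],"spin": 0,"jaw": 0},{"translation": [0,0,0.25],"spin": 0,"jaw": 0},{"translation": [0,0,0.3],"spin": 0,"jaw": 0}]}}

```text
time: 6.8
tool_pos: [0.5488, 0.1755, 0.0677]
tool_rot: [3.141, 0.0, 1.399]
contact_force: [0.8, 0.5, -3.7]
opening: 0.0118
grip_force: 35.0
```

>>> {"method": "send_rows", "body": {"targets": [{"translation": [0,0,0.05],"spin": 0,"jaw": 0},{"translation": [0,0,0.1],"spin": 0,"jaw": 0},{"translation": [0,0,0.15],"spin": 0,"jaw": 0},{"translation": [0,0,0.15],"spin": 0,"jaw": 0},{"translation": [0,0,0.15],"spin": 0,"jaw": 0}]}}

```text
time: 7.3
tool_pos: [0.549, 0.1754, 0.0665]
tool_rot: [3.141, -0.0, 1.399]
contact_force: [-0.1, -0.9, -1.3]
opening: 0.0118
grip_force: 35.0
```

The wrist force fell to 1.3 N, so the tray is on the mat. I'll release it and rise.

>>> {"method": "send_rows", "body": {"targets": [{"translation": [0,0,0],"spin": 0,"jaw": 0.25},{"translation": [0,0,0],"spin": 0,"jaw": 0.5},{"translation": [0,0,0],"spin": 0,"jaw": 0.7},{"translation": [0,0,0],"spin": 0,"jaw": 0.7},{"translation": [0,0,0],"spin": 0,"jaw": 0.7}]}}

```text
time: 7.8
tool_pos: [0.5488, 0.1755, 0.0662]
tool_rot: [3.142, 0.0, 1.399]
contact_force: [0.7, -0.3, 0.3]
opening: 0.047
grip_force: 0.0
```

>>> {"method": "send_rows", "body": {"targets": [{"translation": [0,0,0],"spin": 0,"jaw": 0.7},{"translation": [0,0,-1],"spin": 0,"jaw": 0.7},{"translation": [0,0,-4],"spin": 0,"jaw": 0.7},{"translation": [0,0,-8],"spin": 0,"jaw": 0.7},{"translation": [0,0,-12],"spin": 0,"jaw": 0.7}]}}

```text
time: 8.3
tool_pos: [0.5485, 0.1754, 0.188]
tool_rot: [-3.141, 0.0, 1.399]
contact_force: [1.1, 0.7, 0.6]
opening: 0.0641
grip_force: 0.0
```

>>> {"method": "send_rows", "body": {"targets": [{"translation": [-1,0,-2],"spin": 8,"jaw": 0.7},{"translation": [-3,0,-3],"spin": 16,"jaw": 0.7},{"translation": [-5,0,-3],"spin": 24,"jaw": 0.7},{"translation": [-8,0,-3],"spin": 32,"jaw": 0.7},{"translation": [-10,0,-3],"spin": 40,"jaw": 0.7}]}}

```text
time: 8.8
tool_pos: [0.5313, 0.0756, 0.2172]
tool_rot: [3.141, -0.0, 0.695]
contact_force: [-0.2, -1.0, -0.4]
opening: 0.0643
grip_force: 0.0
```

```bash
python3 - <<'E'
from h import *
def rect(Q): return cv2.minAreaRect((Q[:,:2]*1000).astype(np.float32))
go([.66,-.205,.2],-3)
for n in("top","side"):
    im,d=read_camera(n); np.savez(f"{n}3.npz",im=im,d=d); P=cloud(n,d); h=cv2.cvtColor(im,cv2.COLOR_RGB2HSV)
    nb=(abs(P[...,0]-.58)<.12)&(abs(P[...,1]+.195)<.1)
    q=nb&(P[...,2]>.078)&(P[...,2]<.088)&(h[...,1]>70); print(n,"rim",rect(P[q]),q.sum(), "rimz",np.median(P[q][:,2]))
    w=nb&(h[...,1]<60)&(h[...,2]>140)&(P[...,2]>.02); c=nb&(h[...,1]<60)&(h[...,2]<140)&(P[...,2]>.09)&(P[...,2]<.15)
    w=cv2.morphologyEx(w.astype(np.uint8),cv2.MORPH_OPEN,np.ones((3,3)))>0
    Q=P[c];print("cap",len(Q),np.round(Q.mean(0),4),Q.min(0).round(4),Q.max(0).round(4))
    Q=P[w]; 
    for x in np.arange(.50,.68,.02):
        S=Q[abs(Q[:,0]-x)<.01]
        if len(S)>3: print("  x",round(x,3),"y",np.percentile(S[:,1],[3,97]).round(4),"z",S[:,2].min().round(4),S[:,2].max().round(4))
    t=(np.hypot(P[...,0]-.548,P[...,1]-.175)<.13); q=t&(P[...,2]>.07)&(P[...,2]<.11); print("bar",rect(P[q]),q.sum(),P[q][:,2].max()) if q.sum()>3 else 0
a,b=np.load("side3.npz")["im"],np.load("top3.npz")["im"]
a=cv2.resize(a[150:310,210:370],(400,400),interpolation=2);b=cv2.resize(b[130:230,250:350],(400,400),interpolation=2)
cv2.imwrite("pics/c3.png",np.hstack([a,b])[...,::-1])
E
```

```text
now [0.5313 0.0756 0.2172] [ 1.7994e+02 -3.0000e-02  3.9800e+01] d_cm [-8.08 29.79  1.75] spin 42.8 q [-0.    0.37  1.51 -0.    1.26  0.88] F [-0.24 -1.01 -0.43] open 0.0643 grip 0.0 t 8.8
top rim ((578.046875, -191.8159942626953), (153.19540405273438, 153.35362243652344), 88.35676574707031) 264 rimz 0.08176007555876919
cap 31 [ 0.6589 -0.2033  0.1264] [ 0.634  -0.224   0.1043] [ 0.6733 -0.1946  0.135 ]
  x 0.52 y [-0.2172 -0.1892] z 0.0395 0.0558
  x 0.54 y [-0.22   -0.1798] z 0.0415 0.073
  x 0.56 y [-0.2187 -0.1793] z 0.0443 0.0896
  x 0.58 y [-0.2203 -0.1803] z 0.0493 0.1015
  x 0.6 y [-0.222  -0.1817] z 0.0724 0.1143
  x 0.62 y [-0.2212 -0.1822] z 0.0687 0.1217
  x 0.64 y [-0.2188 -0.1839] z 0.0773 0.1244
bar ((555.6917724609375, 227.8035430908203), (53.569950103759766, 12.000687599182129), 80.05842590332031) 49 0.09839714820223744
side rim ((582.9412231445312, -191.3970184326172), (159.7119903564453, 156.84742736816406), 88.57876586914062) 589 rimz 0.08240348421163013
cap 117 [ 0.6436 -0.2176  0.1123] [ 0.5971 -0.2269  0.0901] [ 0.6741 -0.201   0.1364]
  x 0.52 y [-0.2211 -0.1906] z 0.0407 0.0858
  x 0.54 y [-0.2209 -0.1803] z 0.05 0.0676
  x 0.56 y [-0.2241 -0.1812] z 0.0346 0.0853
  x 0.58 y [-0.2251 -0.1825] z 0.0338 0.0956
  x 0.6 y [-0.2251 -0.1834] z 0.0528 0.1096
  x 0.62 y [-0.2235 -0.1843] z 0.1026 0.1208
  x 0.64 y [-0.2226 -0.1872] z 0.0235 0.1218
bar ((551.6424560546875, 178.07894897460938), (163.63392639160156, 12.380019187927246), 80.13723754882812) 152 0.09949441668612446
```

View pics/c3.png

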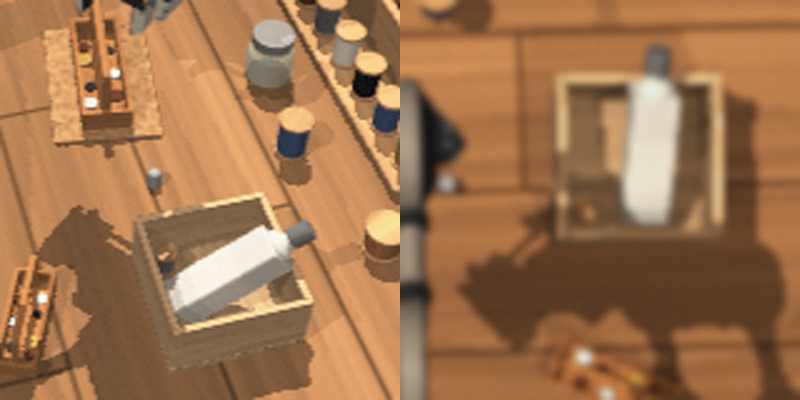

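The crops show the tray flat on the mat. The bottle is still leaning in the bin, with its cap near (305,232) in the left crop, and the small spool sits beside its foot. The hand stays vertical, so I'll grip the cap lightly and let it act as a hinge.

>>> {"method": "send_rows", "body": {"targets": [{"translation": [-1,4,0],"spin": 8,"jaw": 0.7},{"translation": [-2.5,8,0],"spin": 16,"jaw": 0.7},{"translation": [-3.5,12,0],"spin": 24,"jaw": 0.7},{"translation": [-4.5,16,0],"spin": 32,"jaw": 0.7},{"translation": [-5.5,20,0],"spin": 40,"jaw": 0.7}]}}

```text
time: 9.4
tool_pos: [0.6195, -0.1119, 0.2168]
tool_rot: [-3.141, -0.001, 0.001]
contact_force: [0.7, 0.2, 1.1]
opening: 0.0645
grip_force: 0.0
```

```bash
python3 -c "
from h import *
go([.660,-.204,.18],-1.8)"
```

```text
now [ 0.6195 -0.1119  0.2168] [-1.7999e+02 -5.0000e-02  4.0000e-02] d_cm [4.04 9.21 3.68] spin 1.84 q [-0.3   0.54  1.23  0.    1.37  1.27] F [0.68 0.22 1.07] open 0.0645 grip 0.0 t 9.4
```

>>> {"method": "send_rows", "body": {"targets": [{"translation": [1.5,3.5,0],"spin": 1,"jaw": 0.7},{"translation": [3,7,1],"spin": 2,"jaw": 0.7},{"translation": [4,9.2,2],"spin": 2,"jaw": 0.7},{"translation": [4,9.2,3.5],"spin": 2,"jaw": 0.7},{"translation": [4,9.2,3.7],"spin": 2,"jaw": 0.7}]}}

```text
time: 9.9
tool_pos: [0.6583, -0.2027, 0.1769]
tool_rot: [-3.14, 0.004, -0.03]
contact_force: [-0.0, 1.2, 0.2]
opening: 0.0645
grip_force: 0.0
```

>>> {"method": "send_rows", "body": {"targets": [{"translation": [0,0,1.5],"spin": 0,"jaw": 0.7},{"translation": [0,0,3.5],"spin": 0,"jaw": 0.7},{"translation": [0,0,5.5],"spin": 0,"jaw": 0.7},{"translation": [0,0,7],"spin": 0,"jaw": 0.7},{"translation": [0,0,7.7],"spin": 0,"jaw": 0.7}]}}

```text
time: 10.4
tool_pos: [0.6587, -0.2017, 0.1016]
tool_rot: [-3.141, 0.001, -0.029]
contact_force: [-0.7, 0.1, -0.4]
opening: 0.0644
grip_force: 0.0
```

```bash
python3 - <<'E'
from h import *
go([.660,-.204,.103],-1.8)
a,_=read_camera("side"); b,_=read_camera("top")
a=cv2.resize(a[170:300,240:370],(400,400),interpolation=2);b=cv2.resize(b[120:220,260:360],(400,400),interpolation=2)
cv2.imwrite("pics/c4.png",np.hstack([a,b])[...,::-1])
E
```

```text
now [ 0.6587 -0.2017  0.1016] [-1.7995e+02  8.0000e-02 -1.6900e+00] d_cm [ 0.14  0.23 -0.14] spin 0.11 q [-0.41  0.75  1.17  0.    1.22  1.19] F [-0.72  0.07 -0.4 ] open 0.0644 grip 0.0 t 10.4
```

View pics/c4.png

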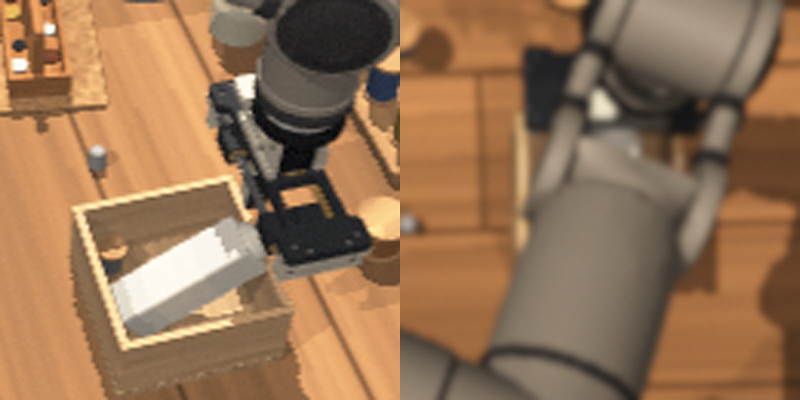

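The hand straddles the cap. I'll close lightly.

>>> {"method": "send_rows", "body": {"targets": [{"translation": [0.1,0.2,0],"spin": 0,"jaw": 0.5},{"translation": [0.1,0.2,0],"spin": 0,"jaw": 0.35},{"translation": [0.1,0.2,0],"spin": 0,"jaw": 0.1},{"translation": [0.1,0.2,0],"spin": 0,"jaw": 0.1},{"translation": [0.1,0.2,0],"spin": 0,"jaw": 0.1}], "force": 5}}

```text
time: 11.0
tool_pos: [0.6598, -0.2054, 0.1025]
tool_rot: [3.141, -0.0, -0.032]
contact_force: [0.1, -0.6, 0.5]
opening: 0.0289
grip_force: 0.0
```

>>> {"method": "send_rows", "body": {"targets": [{"translation": [0,0,0],"spin": 0,"jaw": 0.1},{"translation": [0,0,0],"spin": 0,"jaw": 0.1},{"translation": [0,0,0],"spin": 0,"jaw": 0.1},{"translation": [0,0,0],"spin": 0,"jaw": 0.1},{"translation": [0,0,0],"spin": 0,"jaw": 0.1}]}}

```text
time: 11.5
tool_pos: [0.6598, -0.2053, 0.1023]
tool_rot: [3.142, -0.0, -0.032]
contact_force: [-0.2, 0.8, 1.2]
opening: 0.0237
grip_force: 4.9
```

>>> {"method": "send_rows", "body": {"targets": [{"translation": [-0.15,0,-0.35],"spin": 0,"jaw": 0.1},{"translation": [-0.3,0,-0.7],"spin": 0,"jaw": 0.1},{"translation": [-0.5,0,-1.1],"spin": 0,"jaw": 0.1},{"translation": [-0.7,0,-1.5],"spin": 0,"jaw": 0.1},{"translation": [-0.8,0,-1.7],"spin": 0,"jaw": 0.1}]}}

```text
time: 12.0
tool_pos: [0.6517, -0.2052, 0.1199]
tool_rot: [3.141, -0.001, -0.032]
contact_force: [-0.1, -0.8, -1.3]
opening: 0.0237
grip_force: 5.3
```

```bash
cat >> h.py <<'E'
def lean(tag):
    im,d=read_camera("side"); P=cloud("side",d); h=cv2.cvtColor(im,cv2.COLOR_RGB2HSV)
    w=(abs(P[...,0]-.58)<.1)&(abs(P[...,1]+.2)<.045)&(h[...,1]<50)&(h[...,2]>165)&(P[...,2]>.015)&(P[...,2]<.17)
    w=cv2.morphologyEx(w.astype(np.uint8),cv2.MORPH_OPEN,np.ones((3,3)))>0; Q=P[w]
    print("white",len(Q),Q.min(0).round(3),Q.max(0).round(3))
    e=[np.r_[x,np.percentile(Q[abs(Q[:,0]-x)<.004][:,2],[5,97])].round(3) for x in np.arange(.5,.68,.012) if (abs(Q[:,0]-x)<.004).sum()>5]
    print(np.array(e)); cv2.imwrite(f"pics/{tag}.png",cv2.resize(im[150:310,220:380],(600,600),interpolation=2)[...,::-1])
E
python3 -c "
from h import *
go([.650,-.204,.12],-1.8); lean('l1')"
```

```text
now [ 0.6517 -0.2052  0.1199] [ 1.7998e+02 -4.0000e-02 -1.8600e+00] d_cm [-0.17 -0.11 -0.01] spin -0.06 q [-0.42  0.72  1.18 -0.    1.24  1.19] F [-0.13 -0.79 -1.32] open 0.0237 grip 5.3 t 12.0
white 647 [ 0.525 -0.228  0.04 ] [ 0.639 -0.181  0.134]
[[0.524 0.04  0.048]
 [0.536 0.046 0.058]
 [0.548 0.058 0.067]
 [0.56  0.067 0.081]
 [0.572 0.08  0.091]
 [0.584 0.094 0.103]
 [0.596 0.105 0.113]
 [0.608 0.115 0.126]
 [0.62  0.126 0.133]
 [0.632 0.122 0.132]]
```

View pics/l1.png

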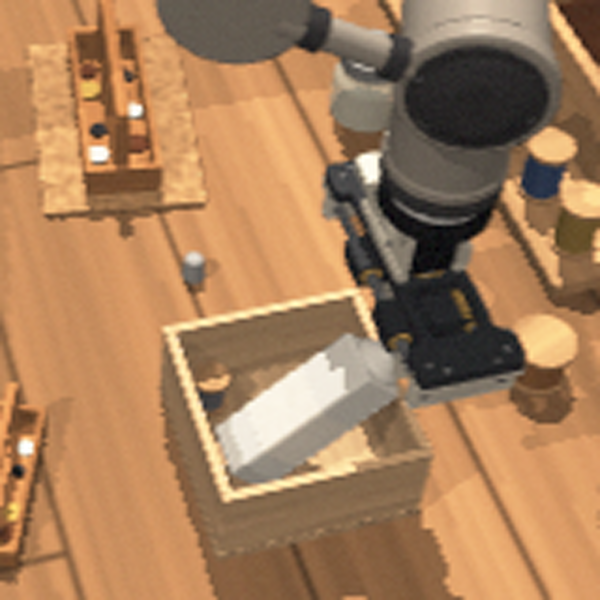

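The bottle has turned in the light grip from about 0.6 to 0.75 rad, with its foot still on the floor, so I'll continue along the arc.

>>> {"method": "send_rows", "body": {"targets": [{"translation": [-0.35,0,-0.7],"spin": 0,"jaw": 0.1},{"translation": [-0.8,0,-1.4],"spin": 0,"jaw": 0.1},{"translation": [-1.2,0,-1.9],"spin": 0,"jaw": 0.1},{"translation": [-1.6,0,-2.3],"spin": 0,"jaw": 0.1},{"translation": [-1.8,0,-2.5],"spin": 0,"jaw": 0.1}]}}

```text
time: 12.55
tool_pos: [0.6335, -0.2046, 0.145]
tool_rot: [3.141, -0.001, -0.032]
contact_force: [0.6, 0.0, -1.0]
opening: 0.0237
grip_force: 5.0
```

>>> {"method": "send_rows", "body": {"targets": [{"translation": [-0.25,0,-0.15],"spin": 0,"jaw": 0.1},{"translation": [-0.5,0,-0.3],"spin": 0,"jaw": 0.1},{"translation": [-0.8,0,-0.45],"spin": 0,"jaw": 0.1},{"translation": [-1.1,0,-0.6],"spin": 0,"jaw": 0.1},{"translation": [-1.3,0,-0.7],"spin": 0,"jaw": 0.1}]}}

```text
time: 13.05
tool_pos: [0.6205, -0.204, 0.1513]
tool_rot: [3.142, 0.0, -0.032]
contact_force: [0.5, 0.6, -1.8]
opening: 0.024
grip_force: 5.0
```

```bash
python3 -c "
from h import *
go([.650,-.204,.12],-1.8); lean('l2')"
```

```text
now [ 0.6205 -0.204   0.1513] [ 1.80e+02  1.00e-02 -1.86e+00] d_cm [ 2.95 -0.1   3.13] spin -0.06 q [-0.43  0.64  1.24 -0.    1.26  1.17] F [ 0.49  0.6  -1.79] open 0.024 grip 5.0 t 13.05
white 524 [ 0.534 -0.227  0.036] [ 0.611 -0.182  0.158]
[[0.536 0.036 0.048]
 [0.548 0.052 0.073]
 [0.56  0.076 0.097]
 [0.572 0.101 0.12 ]
 [0.584 0.126 0.145]
 [0.596 0.146 0.156]
 [0.608 0.146 0.157]]
```

View pics/l2.png

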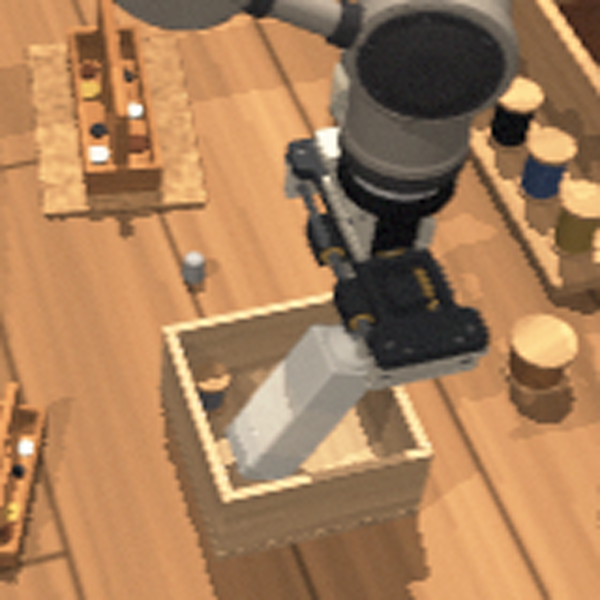

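The lean is now about 1.1 rad from level, and the hinge friction is lagging slightly. I'll ease the grip to 3 N and continue toward -x.

>>> {"method": "send_rows", "body": {"targets": [{"translation": [-0.6,0,-0.1],"spin": 0,"jaw": 0.1},{"translation": [-1.2,0,-0.2],"spin": 0,"jaw": 0.1},{"translation": [-1.8,0,-0.4],"spin": 0,"jaw": 0.1},{"translation": [-2.4,0,-0.4],"spin": 0,"jaw": 0.1},{"translation": [-3,0,-0.4],"spin": 0,"jaw": 0.1}], "force": 3}}

```text
time: 13.6
tool_pos: [0.5901, -0.203, 0.1553]
tool_rot: [3.142, 0.0, -0.032]
contact_force: [-0.2, -0.1, -1.0]
opening: 0.024
grip_force: 3.0
```

```bash
python3 -c "
from h import *
go([.650,-.204,.12],-1.8); lean('l3')"
```

```text
now [ 0.5901 -0.203   0.1553] [ 1.80e+02  1.00e-02 -1.86e+00] d_cm [ 5.99 -0.1   3.52] spin -0.06 q [-0.45  0.58  1.34 -0.    1.22  1.15] F [-0.2  -0.12 -1.05] open 0.024 grip 3.0 t 13.6
white 227 [ 0.541 -0.227  0.043] [ 0.582 -0.182  0.157]
[[0.548 0.057 0.09 ]
 [0.572 0.143 0.154]
 [0.584 0.144 0.154]]
```

>>> {"method": "send_rows", "body": {"targets": [{"translation": [-0.5,0,0],"spin": 0,"jaw": 0.1},{"translation": [-1,0,0],"spin": 0,"jaw": 0.1},{"translation": [-1.5,0,0],"spin": 0,"jaw": 0.1},{"translation": [-2,0,0],"spin": 0,"jaw": 0.1},{"translation": [-2.4,0,0],"spin": 0,"jaw": 0.1}]}}

```text
time: 14.15
tool_pos: [0.5663, -0.2023, 0.1553]
tool_rot: [3.141, -0.0, -0.032]
contact_force: [0.0, 0.3, 1.6]
opening: 0.024
grip_force: 3.0
```

```bash
cat >> h.py <<'E'
def tilt():
    im,d=read_camera("side"); P=cloud("side",d); h=cv2.cvtColor(im,cv2.COLOR_RGB2HSV)
    w=(abs(P[...,0]-.57)<.07)&(abs(P[...,1]+.2)<.045)&(h[...,1]<60)&(h[...,2]>90)&(P[...,2]>.02)&(P[...,2]<.138); Q=P[w]
    for lo in np.arange(.02,.14,.015):
        S=Q[(Q[:,2]>=lo)&(Q[:,2]<lo+.015)]
        if len(S)>5: print("z",round(lo+.0075,4),len(S),"x",np.percentile(S[:,0],[2,50,98]).round(4),"y",np.percentile(S[:,1],[2,98]).round(4))
    return im
E
python3 -c "
from h import *
go([.568,-.204,.15],-1.8); im=tilt(); cv2.imwrite('pics/l4.png',cv2.resize(im[150:310,220:380],(600,600),interpolation=2)[...,::-1])"
```

```text
now [ 0.5663 -0.2023  0.1553] [179.99  -0.    -1.86] d_cm [0.17 0.17 0.53] spin -0.06 q [-0.47  0.54  1.41 -0.    1.19  1.13] F [0.02 0.27 1.59] open 0.024 grip 3.0 t 14.15
z 0.0275 59 x [0.5348 0.5394 0.5738] y [-0.226  -0.1858]
z 0.0425 59 x [0.5362 0.5443 0.5749] y [-0.2259 -0.1878]
z 0.0575 59 x [0.5371 0.5459 0.5748] y [-0.2268 -0.1855]
z 0.0725 65 x [0.5379 0.5454 0.5775] y [-0.2264 -0.1891]
z 0.0875 76 x [0.5393 0.5482 0.5787] y [-0.2272 -0.1859]
z 0.1025 70 x [0.5407 0.549  0.5797] y [-0.2272 -0.1863]
z 0.1175 62 x [0.5419 0.5468 0.5816] y [-0.227  -0.1855]
z 0.1325 36 x [0.5434 0.5453 0.5569] y [-0.2263 -0.1842]
```

View pics/l4.png

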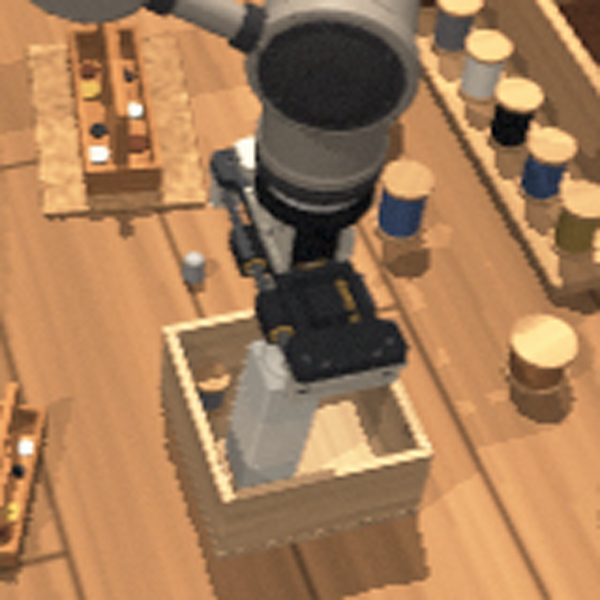

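The bottle is within about 0.08 rad of upright. I'll move a little further toward -x.

>>> {"method": "send_rows", "body": {"targets": [{"translation": [-0.3,0,0],"spin": 0,"jaw": 0.1},{"translation": [-0.6,0,0],"spin": 0,"jaw": 0.1},{"translation": [-0.9,0,0],"spin": 0,"jaw": 0.1},{"translation": [-1.1,0,0],"spin": 0,"jaw": 0.1},{"translation": [-1.1,0,0],"spin": 0,"jaw": 0.1}]}}

```text
time: 14.7
tool_pos: [0.5554, -0.2018, 0.155]
tool_rot: [-3.141, 0.001, -0.032]
contact_force: [1.2, -0.3, -1.4]
opening: 0.0243
grip_force: 3.0
```

```bash
python3 -c "
from h import *
go([.568,-.204,.15],-1.8); tilt()"
```

```text
now [ 0.5554 -0.2018  0.155 ] [-1.7999e+02  4.0000e-02 -1.8600e+00] d_cm [1.27 0.18 0.5 ] spin -0.06 q [-0.48  0.52  1.44 -0.    1.18  1.13] F [ 1.2  -0.25 -1.45] open 0.0243 grip 3.0 t 14.7
z 0.0275 54 x [0.531  0.5394 0.5676] y [-0.2254 -0.1865]
z 0.0425 54 x [0.5314 0.5412 0.5681] y [-0.2265 -0.1893]
z 0.0575 57 x [0.5316 0.5399 0.5711] y [-0.2269 -0.1865]
z 0.0725 68 x [0.5323 0.5418 0.57  ] y [-0.2266 -0.1877]
z 0.0875 63 x [0.5328 0.5431 0.5708] y [-0.2263 -0.185 ]
z 0.1025 67 x [0.5335 0.5451 0.573 ] y [-0.2271 -0.187 ]
z 0.1175 56 x [0.5342 0.5386 0.574 ] y [-0.2261 -0.1854]
z 0.1325 38 x [0.5341 0.5366 0.545 ] y [-0.226 -0.182]
```

>>> {"method": "send_rows", "body": {"targets": [{"translation": [-0.2,0,0.05],"spin": 0,"jaw": 0.1},{"translation": [-0.4,0,0.1],"spin": 0,"jaw": 0.1},{"translation": [-0.5,0,0.15],"spin": 0,"jaw": 0.1},{"translation": [-0.5,0,0.2],"spin": 0,"jaw": 0.1},{"translation": [-0.5,0,0.2],"spin": 0,"jaw": 0.1}]}}

```text
time: 15.25
tool_pos: [0.5511, -0.2019, 0.1538]
tool_rot: [3.141, -0.001, -0.032]
contact_force: [-0.2, -0.7, 5.7]
opening: 0.0238
grip_force: 3.0
```

```bash
python3 -c "
from h import *
go([.568,-.204,.15],-1.8); tilt()"
```

```text
now [ 0.5511 -0.2019  0.1538] [ 1.7997e+02 -6.0000e-02 -1.8600e+00] d_cm [1.7  0.15 0.38] spin -0.06 q [-0.48  0.52  1.45 -0.    1.17  1.12] F [-0.22 -0.74  5.7 ] open 0.0238 grip 3.0 t 15.25
z 0.0275 49 x [0.5301 0.5368 0.567 ] y [-0.2261 -0.1904]
z 0.0425 57 x [0.5301 0.5407 0.5677] y [-0.226  -0.1845]
z 0.0575 64 x [0.53   0.5414 0.5683] y [-0.227  -0.1931]
z 0.0725 59 x [0.5305 0.5418 0.5686] y [-0.2269 -0.1867]
z 0.0875 59 x [0.5304 0.5404 0.5682] y [-0.2267 -0.1851]
z 0.1025 70 x [0.5311 0.5428 0.5703] y [-0.2267 -0.1886]
z 0.1175 51 x [0.5315 0.5358 0.5688] y [-0.2265 -0.1915]
z 0.1325 28 x [0.5316 0.5328 0.5399] y [-0.2248 -0.1889]
```

The bottle is upright and its foot is seated (5.7 N upward reaction). I'll release it and rise straight up.

>>> {"method": "send_rows", "body": {"targets": [{"translation": [0,0,-0.1],"spin": 0,"jaw": 0.15},{"translation": [0,0,-0.1],"spin": 0,"jaw": 0.3},{"translation": [0,0,-0.1],"spin": 0,"jaw": 0.5},{"translation": [0,0,-0.1],"spin": 0,"jaw": 0.7},{"translation": [0,0,-0.1],"spin": 0,"jaw": 0.7}]}}

```text
time: 15.8
tool_pos: [0.5507, -0.2018, 0.154]
tool_rot: [-3.142, 0.0, -0.032]
contact_force: [-0.2, -0.4, -0.1]
opening: 0.047
grip_force: 0.0
```

>>> {"method": "send_rows", "body": {"targets": [{"translation": [0,0,0],"spin": 0,"jaw": 0.7},{"translation": [0,0,-1],"spin": 0,"jaw": 0.7},{"translation": [0,0,-4],"spin": 0,"jaw": 0.7},{"translation": [0,0,-8],"spin": 0,"jaw": 0.7},{"translation": [0,0,-10],"spin": 0,"jaw": 0.7}]}}

```text
time: 16.3
tool_pos: [0.5518, -0.2022, 0.2586]
tool_rot: [3.139, -0.005, -0.032]
contact_force: [-0.5, 0.4, 0.3]
opening: 0.0644
grip_force: 0.0
```

```bash
python3 -c "
from h import *
go([.568,-.204,.15],-1.8); im=tilt(); cv2.imwrite('pics/f.png',im[...,::-1])"
```

```text
now [ 0.5518 -0.2022  0.2586] [179.86  -0.28  -1.85] d_cm [ 1.57  0.1  10.87] spin -0.05 q [-0.48  0.43  1.29 -0.    1.41  1.12] F [-0.5   0.44  0.31] open 0.0644 grip 0.0 t 16.3
z 0.0275 49 x [0.529  0.5384 0.5658] y [-0.2262 -0.1885]
z 0.0425 52 x [0.5286 0.5396 0.5666] y [-0.226 -0.188]
z 0.0575 54 x [0.5283 0.5417 0.568 ] y [-0.2262 -0.1879]
z 0.0725 67 x [0.5286 0.5391 0.5672] y [-0.2274 -0.1848]
z 0.0875 63 x [0.5287 0.5403 0.5682] y [-0.227  -0.1884]
z 0.1025 62 x [0.529  0.542  0.5666] y [-0.2262 -0.1857]
z 0.1175 68 x [0.5286 0.5396 0.5687] y [-0.2268 -0.1912]
z 0.1325 69 x [0.5292 0.5394 0.5708] y [-0.2253 -0.1818]
```

View pics/f.png

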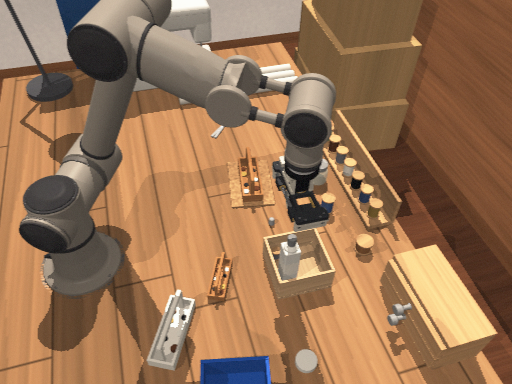

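The bottle stands upright and free in the bin at about (290,258). The tray lies flat on the mat at (250,183), and the hand is clear of both. I'll let it settle and then hand in.

>>> {"method": "send_rows", "body": {"targets": [{"translation": [0,0,0],"spin": 0,"jaw": 0.7},{"translation": [0,0,0],"spin": 0,"jaw": 0.7},{"translation": [0,0,0],"spin": 0,"jaw": 0.7},{"translation": [0,0,0],"spin": 0,"jaw": 0.7},{"translation": [0,0,0],"spin": 0,"jaw": 0.7}]}}

```text
time: 16.85
tool_pos: [0.5506, -0.2017, 0.2534]
tool_rot: [-3.141, 0.001, -0.032]
contact_force: [0.1, -0.5, -0.7]
opening: 0.0643
grip_force: 0.0
```

```bash
python3 -c "
from cell import job
print(job.hand_in())"
```

```text
the job is handed in; nothing more can be done
None
```

The job is handed in at about 17 s (no verdict was returned): the tray lies flat on the middle of the mat, the bottle stands upright and free on the bin's floor, and I saw no bystander moved.

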